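Angle the rail past the post into the locating bay

TASK

Push the long aluminium bar along the fixture plate into the blue locating bay: push its orange-capped end in behind the copper post first, then push the other end round until the whole bar lies fully home, flat against the bay's back fence along its full length. Only push it, without picking it up off the plate, and leave the other parts where they stand.

Things in the scene. Friction and masses are not known exactly. Their poses are not given: they have to be found in the camera images.
- bar: Loose aluminium bar, 25 wide (its x) x 220 long (its y) x 25 mm high, about 0.36 kg; its +y end has an orange cap (last 18 mm). Origin: centre of its underside, on the plate's top (z = 0.012). It starts on the robot's side of the bay, roughly parallel to the fence, its capped end short of the post sideways, so that this end can move straight at the fence without meeting the post.
- cap_end (a point): Centre of the bar's orange-capped end face (bar's y = +110 mm, half-way up).
- plain_end (a point): Centre of the bar's other, plain end face (bar's y = -110 mm, half-way up).
- bay: Fixed blue three-sided bay, open to its -x (towards the robot). Origin: on the plate's top (z = 0.012), where the seated bar's centre belongs; the bar then lies along the bay's y, cap at +y. Back fence: face at x = +12.5 mm, 284 mm long. Cheeks: inner faces at y = +-122 mm, 20 mm thick, reaching out to x = -32.5 mm. Walls 22 mm high, no floor; 24 mm play lengthwise.
- post: Fixed copper post, 20 mm diameter, 52 mm high with its steel stud, before the +y end of the bay's opening: in the bay's frame its centre is at x about -49 mm, y 70 to 86 mm. Origin: centre of its foot, on the plate. It stops the bar going straight in; between it and the back fence is a 50 mm gap for the capped end.
- hub: Loose cast hub, flange 84 mm diameter, 52 mm high, upright, beyond the bay's -y cheek. Origin: centre of its underside. Leave it alone.
- ball_gauge: Loose steel cone gauge with a white ball on top, 38 mm diameter, 106 mm high, beyond the bay's +y cheek. Origin: centre of its underside. Leave it alone.
- gear_ring: Loose steel gear ring, 90 mm diameter, 18 mm high, lying behind the back fence. Origin: centre of its underside. Leave it alone.
- pinion: Loose brass pinion, 54 mm diameter, 20 mm high, lying near the post on the robot's side of the bay. Origin: centre of its underside. Leave it alone.
- spacer: Loose copper spacer, 24 mm diameter, 45 mm high, standing near the plate's left edge. Origin: centre of its underside. Leave it alone.
- gauge_block: Loose steel gauge block, 35 x 60 x 20 mm, lying behind the back fence. Origin: centre of its underside. Leave it alone.
There are look-alikes about, which are no part of the job. What is meant by the bar is not purple or red, and is the larger of those in its own colour.

How it is judged:
By the outcome, as a careful person would: the job done as asked, in the order asked, and still so for the second after the job is handed in, with the robot touching nothing.
It also fails if it takes over 58 s, if anything falls off the work surface, if the arm or the gripper's body presses on something with over 40 N, if the wrist force passes 120 N, or if a joint passes its speed limit or range.

ROBOT

A 6-joint arm with a two-finger parallel gripper is mounted at the origin on the work surface. World frame = base frame: x ahead of the robot, y to its left, z up, the work surface at z = 0. Lengths are in m, angles in rad, forces in N, time in s.
With the tool pointing down it reaches from about 0.3 to 0.775 m from the base axis. Payload 14.6 kg.
Tool frame: the origin (TCP) lies between the finger pads; the fingertips stand 19 mm ahead of it and the grasp point (between the pads) is the TCP; z points along the fingers, y is the direction in which the jaws open and shut (so a half turn about z gives the same grasp; the last joint's range is limited). The gripper opens to 94 mm and grips with 3 to 60 N. Pads are 16 mm wide; open, the fingers measure 119 mm over their backs; the gripper's body (75 mm by 177 mm) begins 78 mm behind the grasp point.
Start: joints at [1.061, 0.3, 1.521, -0, 1.321, -0.067], TCP at [0.236, 0.497, 0.224] pointing down, gripper open.
Joint ranges: [-3.03, 3.03], [-0.79, 2.21], [0.23, 2.52], [-1.04, 4.18], [0, 3.07], [-2.55, 2.55]. Speed limits (rad/s): [2.22, 2.22, 2.57, 3.14, 3.14, 3.14].

INTERFACE

Orientations are given as a unit quaternion [w, x, y, z].
In Python, from plant import env, optics, job gives the robot as it stands.
- The arm moves only by the shell command python3 -m crank 'ROWS'. ROWS is JSON, a list of rows, each a list of 5 numbers: the opening in per cent of the stroke, from 0 (shut) to 100 (fully open), then the shift along the tool's x, y, z scaled (see below), then the turn about the tool's z scaled (see below). In form: [[grip, tx, ty, tz, turn], ...]. A call has 1 to 10 rows; each row is the pose to reach, as a shift and turn from the pose commanded when the call began, along the tool's axes at that moment; what a row does not reach only later rows make up. The controller multiplies each number of a shift by 100 mm and each number of a turn by 90 degrees. A row lasts 1/12 s, in which the tool goes at most 41.7 mm and 7.16 degrees, less where a joint would pass 70% of its speed; a pose out of reach is approached as far as the arm can. A call with a number of a shift or a turn outside -1 to 1 is refused whole. A call with a gripper value outside its range is refused whole. The fingers move at their own pace and stop on an object; the grip force is fixed at half the most. Time passes only in rows, so rows that repeat a pose let the fingers close. It gives the time, the measured TCP pose, the force and the opening at its end, in the units of the state.
- env.read_state(): the state, without advancing time (a new reading comes with each control period).
- optics.capture(name): name is "side" or "top" or "wrist"; returns a dict with "img" (400x640x3 uint8, red, green, blue), "vertical_fov" (degrees; the focal length in pixels is half the picture's height over the tangent of half this angle, whatever the lens; pixels are square), "cx", "cy" (the principal point, pixels), "D" ([k1, k2, p1, p2, k3] as OpenCV has them; the pictures are not rectified), "camera_from_world" (4x4, takes a point from world to camera coordinates); the wrist camera has in their place "T_tool_cam" (4x4, takes a point from camera to tool coordinates, whose origin is the TCP and whose axes are the flange's). Camera axes: x right, y down, z forward; pixel columns grow to the right and rows downward; lengths in m; the calibration is good to about 2 mm. A picture is of the moment at which its call begins: read the wrist's pose just before it. There is no depth.
- job.sign_off(): hands the job in, once; it reports no verdict.
The state is a dict: "time": time; "joint_pos": joint angles; "joint_vel": joint speeds; "tau": joint torques, N m; "ee_pos": TCP position; "ee_rot": TCP orientation; "wrist_force": force on the tool from outside, world axes, zero at the start; "wrist_torque": the same for the moment, N m; "width": finger opening in m.
Only numpy, scipy, OpenCV 4.12 (cv2) and the standard library are available. Lean on these libraries where they do the work, as an engineer would, in place of code of your own. Each camera call takes 0.05 s, during which the arm holds its last target. There are 200 camera calls.

## Working session

There is one attempt and no reset: what is moved stays moved. The work goes in short steps, Python scripts to look and compute and a shell command to move; the robot and the scene stay as the last step left them, time stands still between calls to the robot, and variables do not carry over. Pictures are saved under pics/ and viewed, about 8 in all and at most 12, crops included, and the job is handed in when it is done.

```bash
ls; mkdir -p pics; python3 - <<'E'
from plant import env,optics
import cv2
print(env.read_state())
for n in("top","side"):
    d=optics.capture(n); cv2.imwrite(f"pics/{n}0.png",d["img"][:,:,::-1])
    print(n,{k:v for k,v in d.items() if k!="img"})
E
```

```text
pics
{'time': 0.0, 'joint_pos': array([ 1.06140497e+00,  3.00474292e-01,  1.52160061e+00, -5.52985570e-05,
        1.32071315e+00, -6.65921959e-02]), 'joint_vel': array([-4.89720326e-04, -9.32269995e-05, -9.22779414e-04,  4.89110293e-04,
        2.99303021e-04, -2.74716555e-04]), 'tau': array([ 1.96123809e-03, -5.31824005e+01, -3.52729332e+01,  7.09006819e-02,
        2.45218672e-02, -9.87109547e-05]), 'ee_pos': array([0.23554591, 0.49672894, 0.22387631]), 'ee_rot': array([-1.44081808e-04,  2.19588526e-01,  9.75592395e-01, -5.80694346e-04]), 'wrist_force': array([-0.44783938, -0.6405781 ,  0.08110523]), 'wrist_torque': array([ 0.00799105, -0.04341136, -0.02463189]), 'width': 0.09400501926929727}
top {'vertical_fov': 56.80481090938418, 'cx': 322.5003894639692, 'cy': 199.92470068361473, 'D': array([-0.0263281,  0.       ,  0.       ,  0.       ,  0.       ]), 'camera_from_world': array([[ 0.01858244, -0.99980264,  0.0070268 , -0.0905527 ],
       [-0.99064097, -0.01936176, -0.13511324,  0.45199562],
       [ 0.13522263, -0.0044503 , -0.99080525,  1.1575865 ],
       [ 0.        ,  0.        ,  0.        ,  1.        ]])}
side {'vertical_fov': 48.19999870414905, 'cx': 320.5227078859115, 'cy': 205.89560742559271, 'D': array([-0.08420396,  0.        ,  0.        ,  0.        ,  0.        ]), 'camera_from_world': array([[ 0.99727153, -0.07187438,  0.01683938, -0.48177547],
       [-0.03904541, -0.70716406, -0.70597057, -0.00975828],
       [ 0.0626494 ,  0.70338686, -0.70804095,  1.26611078],
       [ 0.        ,  0.        ,  0.        ,  1.        ]])}
```

View pics/top0.png

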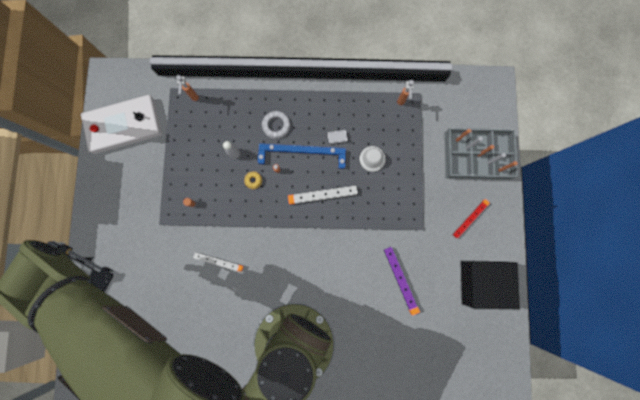

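View pics/side0.png

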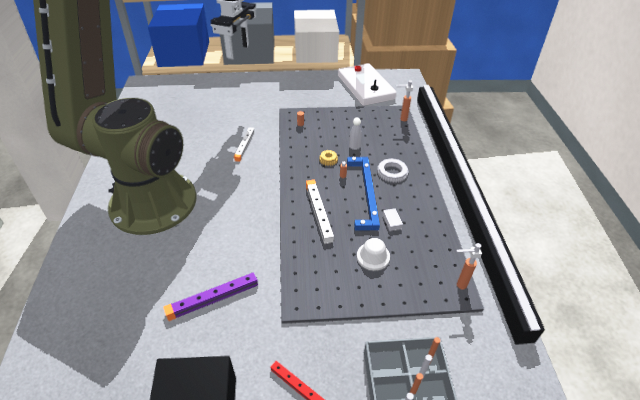

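Candidates: silver bar on the plate at top px (323,195), small silver one at (218,262), purple (402,280), red (471,218). The larger silver bar at (323,195), with its orange cap at (292,199), fits the description. I'll check it in one close crop.

```bash
cat > h.py <<'E'
import numpy as np,cv2
from plant import env,optics
def KD(d):
    f=d["img"].shape[0]/2/np.tan(np.radians(d["vertical_fov"]/2))
    return np.array([[f,0,d["cx"]],[0,f,d["cy"]],[0,0,1.]]),np.array(d["D"])
def back(d,px,z):
    K,D=KD(d);u=cv2.undistortPoints(np.array([px],float).reshape(-1,1,2),K,D).reshape(-1,2)
    W=np.linalg.inv(d["camera_from_world"]);o=W[:3,3]
    r=np.c_[u,np.ones(len(u))]@W[:3,:3].T
    return o+r*((z-o[2])/r[:,2])[:,None]
def proj(d,P):
    K,D=KD(d);T=d["camera_from_world"];rv=cv2.Rodrigues(T[:3,:3])[0]
    return cv2.projectPoints(np.array(P,float).reshape(-1,1,3),rv,T[:3,3],K,D)[0].reshape(-1,2)
def crop(d,x0,y0,x1,y1,s,name,draw=()):
    im=cv2.resize(d["img"][y0:y1,x0:x1,::-1],None,fx=s,fy=s,interpolation=cv2.INTER_CUBIC)
    for poly in draw:
        q=((proj(d,poly)-[x0,y0]+.5)*s).astype(int)
        cv2.polylines(im,[q.reshape(-1,1,2)],False,(0,0,255),1)
    cv2.imwrite(f"pics/{name}.png",im)
E
python3 - <<'E'
from h import *
d=optics.capture("top"); crop(d,230,120,390,220,5,"topc")
E
```

```text
(no output)
```

View pics/topc.png

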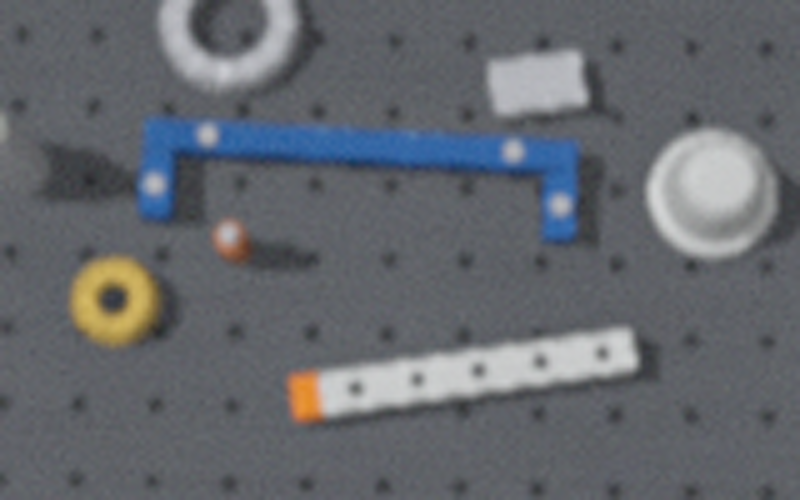

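```bash
python3 - <<'E'
from h import *
d=optics.capture("top")
c=lambda L:[(230+x/5-.5,120+y/5-.5) for x,y in L]
b=back(d,c([(289,375),(297,422),(640,368),(632,328)]),.037)[:,:2]
print("bar",b.round(4),[np.linalg.norm(b[i]-b[i-1]).round(4) for i in range(4)],b.mean(0))
B=back(d,c([(146,117),(578,142),(138,216),(172,218),(542,240),(576,240),(176,153),(543,173)]),.034)[:,:2]
print("bay",B.round(4),"outer len",np.linalg.norm(B[0]-B[1]))
print("post",back(d,c([(230,232)]),.064),"pinion",back(d,c([(115,300)]),.032),"hub",back(d,c([(715,192)]),.02))
yax=(B[0]-B[1]);yax/=np.linalg.norm(yax);xax=np.array([yax[1],-yax[0]])
print("yaw bay",np.degrees(np.arctan2(-yax[0],yax[1])),"yaw bar",np.degrees(np.arctan2(-(b[0]+b[1]-b[2]-b[3])[0],(b[0]+b[1]-b[2]-b[3])[1])))
print("fence thick?",(B[0]-B[6])@xax,(B[1]-B[7])@xax)
mid=(B[6]+B[7])/2-12.5e-3*xax; print("bay origin",mid, "cheek x", (B[2:6]-mid)@xax,"y",(B-mid)@yax)
for n,p in (("post",back(d,c([(230,232)]),.064)[0,:2]),("cap",(b[0]+b[1])/2),("plain",(b[2]+b[3])/2)): print(n,(p-mid)@xax,(p-mid)@yax)
E
```

```text
bar [[ 0.4681  0.0311]
 [ 0.4379  0.0251]
 [ 0.4771 -0.1938]
 [ 0.5031 -0.1885]] [np.float64(0.2223), np.float64(0.0308), np.float64(0.2223), np.float64(0.0265)] [ 0.47155841 -0.08149886]
bay [[ 0.6376  0.1305]
 [ 0.6264 -0.1526]
 [ 0.5711  0.1328]
 [ 0.5702  0.1107]
 [ 0.5604 -0.1299]
 [ 0.5609 -0.152 ]
 [ 0.6137  0.1099]
 [ 0.6051 -0.13  ]] outer len 0.2833628948555159
post [[0.55480923 0.06885693 0.064     ]] pinion [[0.51573639 0.14568224 0.032     ]] hub [[ 0.59833442 -0.24437416  0.02      ]]
yaw bay -2.25863045748627 yaw bar 9.592549364167816
fence thick? 0.02304146589224199 0.022193106606329855
bay origin [ 0.59692442 -0.00957659] cheek x [-0.03137997 -0.03140802 -0.03174043 -0.0304196 ] y [ 0.14157198 -0.14179092  0.14129505  0.119123   -0.1216818  -0.14372888
  0.12000426 -0.12000426]
post -0.04517355846622876 0.07671281229143227
cap -0.14526279804066425 0.03198202099631171
plain -0.09960545800610675 -0.18559623869810116
```

The crop shows the silver bar with its orange cap at crop (305,397), the bay open downward, and the post top at (230,232). All sizes match the description. In the bay frame the bar's centre is at (-122,-77) mm, tilted 12° with the cap back. I'll go above the near face at the cap end.

```bash
python3 -m crank '[[0,-0.95,-0.92,0,0],[0,-0.95,-0.92,0,0],[0,-0.95,-0.92,0,0],[0,-0.95,-0.92,0,0]]' && python3 -m crank '[[0,-0.95,-0.92,0,0],[0,-0.95,-0.92,0,0],[0,-0.95,-0.92,0,0],[0,-0.95,-0.92,0,0]]' && python3 -m crank '[[0,-0.95,-0.92,0,0],[0,-0.95,-0.92,0,0],[0,-0.95,-0.92,0,0],[0,-0.95,-0.92,0,0]]' && python3 -m crank '[[0,-0.94,-0.93,0,-0.257],[0,-0.94,-0.93,0,-0.257],[0,-0.94,-0.93,0,-0.257],[0,-0.94,-0.93,0,-0.257],[0,-0.94,-0.93,0,-0.257],[0,-0.94,-0.93,0,-0.257]]' 
cat >> h.py <<'E'
YB=np.array([.039,.9992]);XB=np.array([.9992,-.039]);OB=np.array([.5969,-.0096])
def tobay(p): p=np.asarray(p)[...,:2]-OB; return np.stack([p@XB,p@YB],-1)*1000
def toworld(q): q=np.asarray(q,float)/1000; return OB+q[...,:1]*XB+q[...,1:]*YB
def tool(target=None):
    from scipy.spatial.transform import Rotation as R
    s=env.read_state(); q=s["ee_rot"]; M=R.from_quat([q[1],q[2],q[3],q[0]]).as_matrix()
    print("t",round(s["time"],2),"bay",tobay(s["ee_pos"]).round(1),"z",round(s["ee_pos"][2]*1000,1),"tool y ang vs bay y",round(np.degrees(np.arctan2(M[1,1],M[0,1]))-87.77,1),"F",s["wrist_force"].round(1))
    if target is not None:
        w=np.r_[toworld(target[:2]),target[2]/1000]; print("shift/100mm",((w-s["ee_pos"])@M*10).round(3))
E
python3 -c "
from h import *
tool((-177,3.5,36))"
```

```text
time: 0.53
ee_pos: [0.2831, 0.3693, 0.2244]
ee_rot: [0.0, 0.221, 0.975, -0.0]
wrist_force: [0.5, 0.1, -0.3]
width: 0.0706
time: 0.87
ee_pos: [0.3296, 0.2456, 0.2245]
ee_rot: [0.0, 0.221, 0.975, -0.0]
wrist_force: [-0.3, 1.1, 0.5]
width: 0.0447
time: 1.2
ee_pos: [0.3762, 0.1217, 0.2246]
ee_rot: [0.0, 0.221, 0.975, -0.0]
wrist_force: [-0.8, 0.3, -0.9]
width: 0.0172
time: 1.7
ee_pos: [0.4203, 0.0008, 0.2242]
ee_rot: [-0.0, 0.021, 1.0, 0.0]
wrist_force: [0.2, -0.0, -0.3]
width: 0.0005
t 1.7 bay [-176.9    3.5] z 224.2 tool y ang vs bay y -0.2 F [ 0.2 -0.  -0.3]
shift/100mm [0.    0.    1.882]
```

```bash
python3 -m crank '[[0,0,0,0.9,0],[0,0,0,0.9,0],[0,0,0,0.9,0],[0,0,0,0.9,0]]' && python3 -m crank '[[0,0,0,0.5,0],[0,0,0,0.8,0],[0,0,0,0.98,0],[0,0,0,0.98,0]]' && python3 -m crank '[[0,-0.08,0,0,0],[0,-0.16,0,0,0],[0,-0.22,0,0,0],[0,-0.28,0,0,0],[0,-0.34,0,0,0],[0,-0.4,0,0,0],[0,-0.46,0,0,0],[0,-0.52,0,0,0],[0,-0.58,0,0,0],[0,-0.58,0,0,0]]'
python3 - <<'E'
from h import *
tool()
d=optics.capture("side"); crop(d,270,80,470,230,4,"s1")
E
```

```text
time: 2.03
ee_pos: [0.4189, 0.0023, 0.1333]
ee_rot: [-0.002, 0.02, 1.0, 0.0]
wrist_force: [0.4, 0.5, 1.3]
width: 0.0007
time: 2.37
ee_pos: [0.4196, 0.0018, 0.0355]
ee_rot: [-0.002, 0.02, 1.0, 0.0]
wrist_force: [-0.3, 0.0, 0.4]
width: 0.0003
time: 3.2
ee_pos: [0.4791, -0.0013, 0.0365]
ee_rot: [0.0, 0.02, 1.0, -0.0]
wrist_force: [0.8, -0.2, -0.2]
width: 0.0004
t 3.2 bay [-118.     3.7] z 36.5 tool y ang vs bay y -0.0 F [ 0.8 -0.2 -0.2]
```

View pics/s1.png

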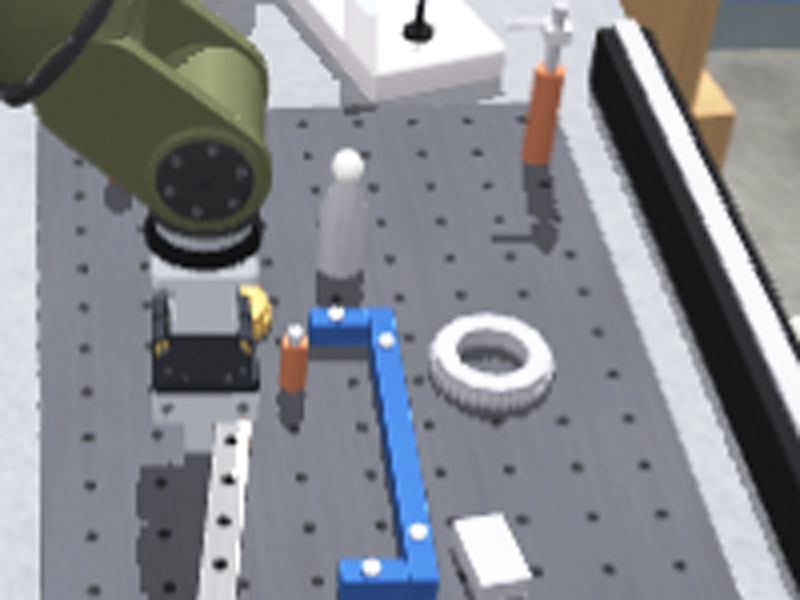

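The side picture shows the bar following the push, now about parallel to the fence, with its cap under the gripper at crop (230,430). I'll keep pushing.

```bash
python3 -m crank '[[0,-0.06,0,0,0],[0,-0.12,0,0,0],[0,-0.18,0,0,0],[0,-0.24,0,0,0],[0,-0.3,0,0,0],[0,-0.36,0,0,0],[0,-0.42,0,0,0],[0,-0.48,0,0,0],[0,-0.54,0,0,0],[0,-0.54,0,0,0]]' && python3 -m crank '[[0,0.2,0,0,0],[0,0.2,0,-0.9,0],[0,0.2,0,-0.9,0],[0,0.2,0,-0.9,0],[0,0.2,0,-0.9,0]]'
python3 - <<'E'
from h import *
tool()
d=optics.capture("side"); crop(d,290,130,450,250,5,"s2")
E
```

```text
time: 4.08
ee_pos: [0.533, -0.0033, 0.0365]
ee_rot: [0.0, 0.02, 1.0, -0.0]
wrist_force: [-0.1, -0.1, 1.1]
width: 0.0002
time: 4.5
ee_pos: [0.5134, -0.0025, 0.1294]
ee_rot: [0.003, 0.02, 1.0, -0.0]
wrist_force: [0.3, 0.1, 0.6]
width: 0.0003
t 4.5 bay [-83.7   3.8] z 129.4 tool y ang vs bay y -0.0 F [0.3 0.1 0.6]
```

View pics/s2.png

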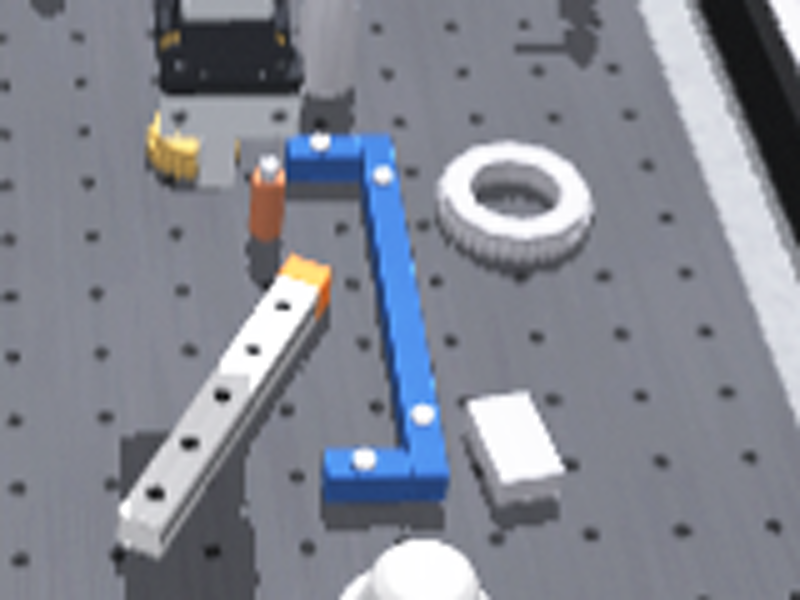

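```bash
cat >> h.py <<'E'
def bar(d,crp,x0,y0,s):
    "crop corners: cap near, cap far, plain far, plain near (top edges)"
    px=[(x0+x/s-.5,y0+y/s-.5) for x,y in crp]; b=tobay(back(d,px,.037))
    print(b.round(0).tolist(),[float(np.linalg.norm(b[i]-b[i-1]).round(1)) for i in range(4)])
    cap=(b[0]+b[1])/2;pl=(b[2]+b[3])/2;a=cap-pl
    print("cap",cap.round(1),"plain",pl.round(1),"phi",np.degrees(np.arctan2(a[0],a[1])).round(1))
E
python3 - <<'E'
from h import *
d=optics.capture("side")
bar(d,[(293,256),(331,270),(163,540),(121,511)],290,130,5)
for n,p in(("cheekR front inner",(338,450)),("cheekL front inner",(292,170))): print(n,tobay(back(d,[(290+p[0]/5,130+p[1]/5)],.034)))
print("post",tobay(back(d,[(290+268/5,130+162/5)],.064)))
E
```

```text
[[-34.0, 29.0], [-13.0, 17.0], [-117.0, -185.0], [-138.0, -165.0]] [220.6, 24.3, 227.5, 29.0]
cap [-23.8  23.1] plain [-127.4 -175.5] phi 27.6
cheekR front inner [[ -20.51444168 -123.48145014]]
cheekL front inner [[-27.08903233 107.97987762]]
post [[-45.20841726  79.39492652]]
```

The side picture shows the bar's cap at crop (310,270), right of the post, and the plain end at (140,530). Measured length 220 and angle φ≈28°. The post clears the bar's axis by 25 mm, so next is an axial push on the plain end face.

```bash
python3 -m crank '[[0,0.28,-1,0,0],[0,0.28,-1,0,0],[0,0.28,-1,0,0],[0,0.28,-1,0,0]]' && python3 -m crank '[[0,0.29,-1,0,0.307],[0,0.29,-1,0,0.307],[0,0.29,-1,0,0.307],[0,0.29,-1,0,0.307],[0,0.29,-1,0,0.307]]' 
python3 -c "
from h import *
tool((-141,-202,36))"
```

```text
time: 4.93
ee_pos: [0.4783, -0.1041, 0.1246]
ee_rot: [-0.001, 0.021, 1.0, 0.0]
wrist_force: [-0.3, -0.4, 0.5]
width: 0.0008
time: 5.35
ee_pos: [0.4465, -0.2004, 0.1249]
ee_rot: [-0.001, 0.261, 0.965, 0.0]
wrist_force: [-0.3, 1.2, -0.3]
width: 0.0005
t 5.35 bay [-142.8 -196.5] z 124.9 tool y ang vs bay y -28.0 F [-0.3  1.2 -0.3]
shift/100mm [-0.044 -0.04   0.889]
```

```bash
python3 -m crank '[[0,-0.04,-0.05,0.3,0],[0,-0.04,-0.05,0.6,0],[0,-0.04,-0.05,0.88,0],[0,-0.04,-0.05,0.88,0],[0,-0.04,-0.05,0.88,0]]' && python3 -m crank '[[0,0,0.07,0,0],[0,0,0.14,0,0],[0,0,0.2,0,0],[0,0,0.26,0,0],[0,0,0.32,0,0],[0,0,0.38,0,0],[0,0,0.44,0,0],[0,0,0.5,0,0],[0,0,0.56,0,0],[0,0,0.6,0,0]]'
python3 - <<'E'
from h import *
tool()
d=optics.capture("side"); crop(d,290,130,450,250,5,"s3")
E
```

```text
time: 5.77
ee_pos: [0.4477, -0.2052, 0.0374]
ee_rot: [-0.002, 0.256, 0.967, 0.0]
wrist_force: [-0.0, 0.1, -0.3]
width: 0.001
time: 6.6
ee_pos: [0.4787, -0.1541, 0.0392]
ee_rot: [0.001, 0.257, 0.966, -0.0]
wrist_force: [-3.1, -5.0, 4.8]
width: 0.0
t 6.6 bay [-112.5 -149. ] z 39.2 tool y ang vs bay y -27.6 F [-3.1 -5.   4.8]
```

View pics/s3.png

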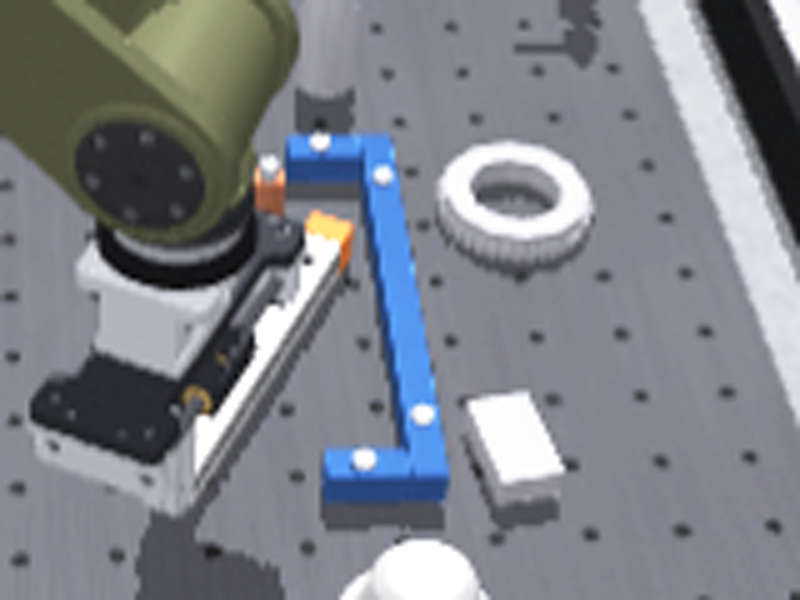

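The picture shows the cap at crop (330,235), entering behind the post with the bar still at about 28°. I'll continue the axial push.

```bash
python3 -m crank '[[0,0,0.06,0,0],[0,0,0.11,0,0],[0,0,0.16,0,0],[0,0,0.21,0,0],[0,0,0.25,0,0],[0,0,0.29,0,0],[0,0,0.33,0,0],[0,0,0.37,0,0],[0,0,0.4,0,0],[0,0,0.4,0,0]]'
python3 - <<'E'
from h import *
tool()
d=optics.capture("side"); crop(d,290,130,450,250,5,"s4")
E
```

```text
time: 7.48
ee_pos: [0.4983, -0.1193, 0.0388]
ee_rot: [0.0, 0.257, 0.966, -0.0]
wrist_force: [-0.1, -0.8, -0.3]
width: 0.0005
t 7.48 bay [ -94.2 -113.5] z 38.8 tool y ang vs bay y -27.6 F [-0.1 -0.8 -0.3]
```

View pics/s4.png

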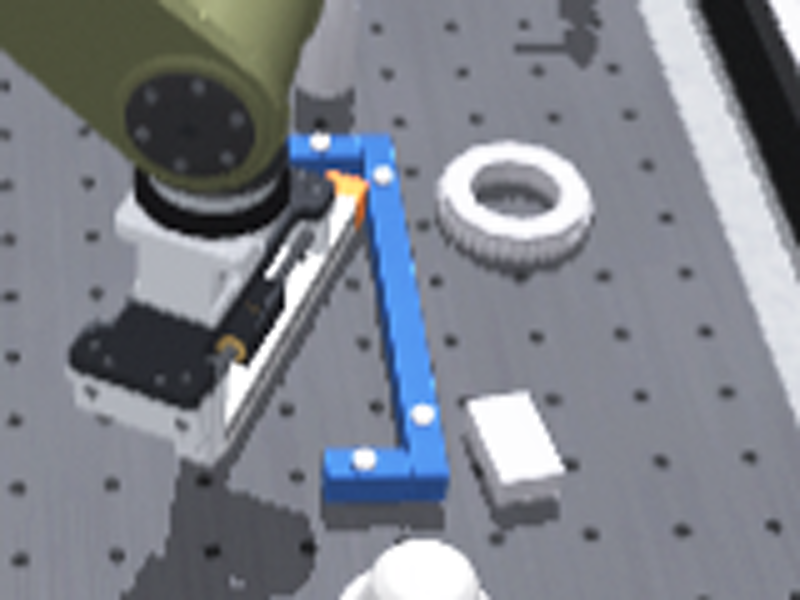

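The cap, at crop (348,185), has reached the fence behind the post. I'll push a little further lengthwise, then lift and go to the plain end's near face.

```bash
python3 -m crank '[[0,0,0.03,0,0],[0,0,0.06,0,0],[0,0,0.09,0,0],[0,0,0.12,0,0],[0,0,0.14,0,0],[0,0,0.14,0,0]]' && python3 -m crank '[[0,0,-0.15,0,0],[0,0,-0.15,-0.3,0],[0,0,-0.15,-0.6,0],[0,0.3,-0.15,-0.9,0],[0,0.6,-0.15,-0.9,0],[0,0.9,-0.15,-0.9,0],[0,0.9,-0.15,-0.9,0]]'
python3 - <<'E'
from h import *
tool()
d=optics.capture("side"); crop(d,290,130,450,250,5,"s5")
E
```

```text
time: 8.03
ee_pos: [0.505, -0.1074, 0.0385]
ee_rot: [0.0, 0.258, 0.966, -0.0]
wrist_force: [-0.9, -2.8, 1.6]
width: 0.0002
time: 8.62
ee_pos: [0.416, -0.0736, 0.1283]
ee_rot: [-0.001, 0.257, 0.966, 0.0]
wrist_force: [-0.0, -0.0, -0.9]
width: 0.0008
t 8.62 bay [-178.3  -71.1] z 128.3 tool y ang vs bay y -27.6 F [-0.  -0.  -0.9]
```

View pics/s5.png

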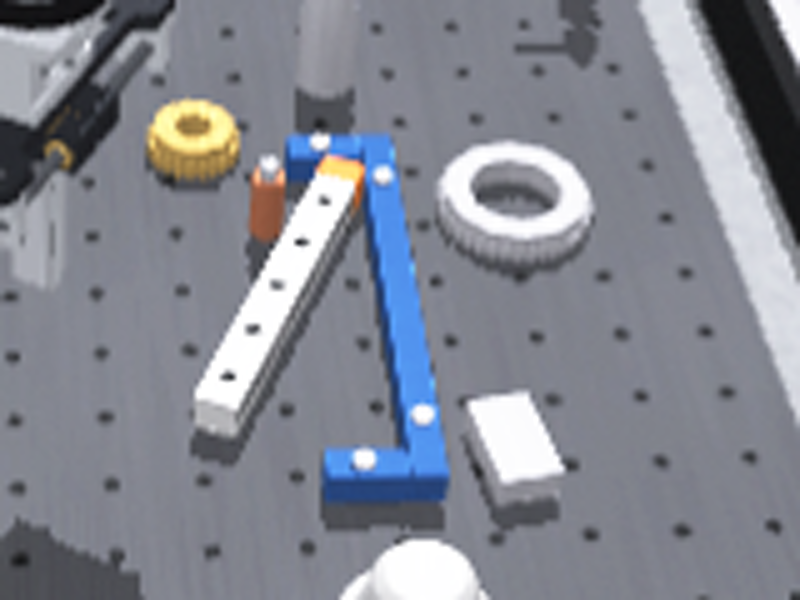

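```bash
python3 - <<'E'
from h import *
d=optics.capture("side")
bar(d,[(327,156),(364,167),(238,412),(196,396)],290,130,5)
E
```

```text
[[-7.0, 120.0], [15.0, 109.0], [-73.0, -96.0], [-96.0, -83.0]] [221.6, 24.0, 223.0, 25.3]
cap [  4.2 114.4] plain [-84.5 -89.4] phi 23.5
```

Measured: cap (4,114), plain (-84,-89), φ 23.5°, length and width right. The whole capped end is behind the post. Next I swing the plain end round.

```bash
python3 -m crank '[[0,0,0,0,-0.17],[0,0,0,0,-0.17],[0,0,0,0,-0.17],[0,0,0,0,-0.17]]'; python3 -c "
from h import *
tool((-111,-49,37));tool((-93-111+178,-57-49+71,37))"
```

```text
time: 9.05
ee_pos: [0.4199, -0.076, 0.1283]
ee_rot: [-0.0, 0.128, 0.992, 0.0]
wrist_force: [0.1, -0.2, 0.4]
width: 0.0006
t 9.05 bay [-174.2  -73.2] z 128.3 tool y ang vs bay y -12.5 F [ 0.1 -0.2  0.4]
shift/100mm [-0.565  0.373  0.913]
t 9.05 bay [-174.2  -73.2] z 128.3 tool y ang vs bay y -12.5 F [ 0.1 -0.2  0.4]
shift/100mm [-1.365  0.694  0.913]
```

```bash
python3 -m crank '[[0,-0.3,0.37,0,0],[0,-0.56,0.37,0,0],[0,-0.56,0.37,0.4,0],[0,-0.56,0.37,0.7,0],[0,-0.56,0.37,0.91,0],[0,-0.56,0.37,0.91,0]]' && python3 -m crank '[[0,-0.08,-0.01,0,0],[0,-0.15,-0.015,0,0],[0,-0.22,-0.02,0,0],[0,-0.29,-0.03,0,0],[0,-0.36,-0.04,0,0],[0,-0.43,-0.045,0,0],[0,-0.5,-0.05,0,0],[0,-0.57,-0.06,0,0],[0,-0.62,-0.065,0,0],[0,-0.62,-0.065,0,0]]' && python3 -m crank '[[0,-0.06,-0.01,0,0],[0,-0.12,-0.015,0,0],[0,-0.18,-0.02,0,0],[0,-0.24,-0.025,0,0],[0,-0.28,-0.03,0,0],[0,-0.28,-0.03,0,0]]'
python3 - <<'E'
from h import *
tool()
d=optics.capture("side"); crop(d,290,130,450,250,5,"s6")
E
```

```text
time: 9.55
ee_pos: [0.481, -0.0537, 0.0335]
ee_rot: [-0.003, 0.129, 0.992, 0.0]
wrist_force: [-0.8, -0.4, -0.9]
width: 0.0004
time: 10.38
ee_pos: [0.5422, -0.0762, 0.0374]
ee_rot: [0.0, 0.127, 0.992, -0.0]
wrist_force: [1.3, -1.0, 0.1]
width: 0.0005
time: 10.88
ee_pos: [0.5683, -0.0861, 0.0374]
ee_rot: [0.0, 0.127, 0.992, -0.0]
wrist_force: [0.2, -0.2, 0.5]
width: 0.0006
t 10.88 bay [-25.6 -77.6] z 37.4 tool y ang vs bay y -12.3 F [ 0.2 -0.2  0.5]
```

View pics/s6.png

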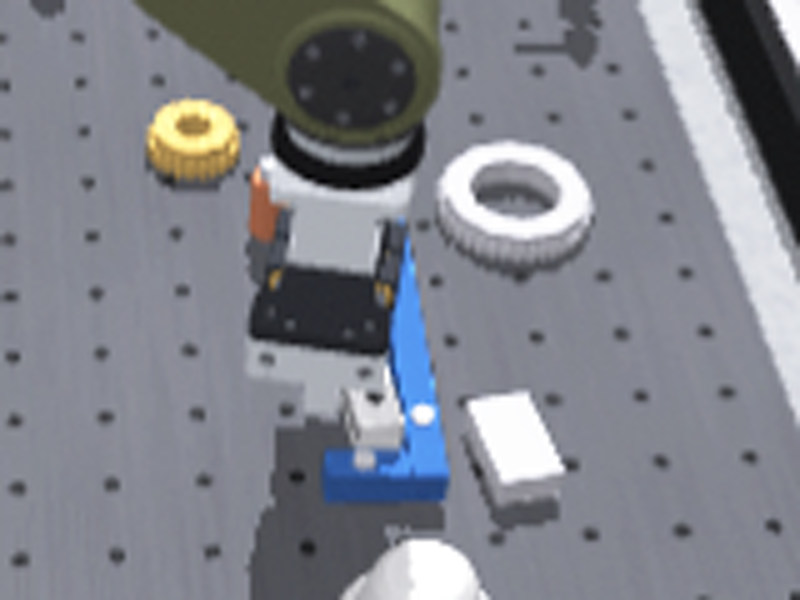

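The picture shows the plain end inside the bay at crop (375,415), nearly home. I'll back off, square up, open the fingers and press flat with both.

```bash
python3 -m crank '[[0,0.25,0,0,0],[100,0.37,0.2,0,-0.07],[100,0.37,0.458,0,-0.137],[100,0.37,0.458,0,-0.137],[100,0.37,0.458,0,-0.137],[100,0.37,0.458,0,-0.137],[100,0.37,0.458,0,-0.137],[100,0.37,0.458,0,-0.137],[100,0.37,0.458,0,-0.137],[100,0.37,0.458,0,-0.137]]' && python3 -m crank '[[100,0,0,0,0],[100,0,0,0,0],[100,-0.07,0,0,0],[100,-0.14,0,0,0],[100,-0.2,0,0,0],[100,-0.25,0,0,0],[100,-0.28,0,0,0],[100,-0.28,0,0,0]]'; python3 -c "
from h import *
tool()"
```

```text
time: 11.77
ee_pos: [0.5433, -0.0326, 0.0374]
ee_rot: [-0.0, 0.02, 1.0, -0.0]
wrist_force: [-0.6, 0.2, -0.2]
width: 0.057
time: 12.43
ee_pos: [0.5718, -0.0333, 0.0373]
ee_rot: [0.0, 0.02, 1.0, 0.0]
wrist_force: [-1.2, 0.1, -0.3]
width: 0.094
t 12.43 bay [-24.1 -24.6] z 37.3 tool y ang vs bay y -0.0 F [-1.2  0.1 -0.3]
```

Creep forward in millimetres until the force rises.

```bash
for i in 1 2 3; do python3 -m crank '[[100,-0.01,0,0,0],[100,-0.02,0,0,0],[100,-0.02,0,0,0]]' | grep -E "pos|force"; done
```

```text
ee_pos: [0.5732, -0.0333, 0.0373]
wrist_force: [-0.7, 1.4, 0.2]
ee_pos: [0.5754, -0.0335, 0.0374]
wrist_force: [-1.2, 0.2, -0.2]
ee_pos: [0.5768, -0.0335, 0.0374]
wrist_force: [-7.1, -0.2, 4.0]
```

```bash
python3 -m crank '[[100,-0.01,0,0,0],[100,-0.02,0,0,0],[100,-0.02,0,0,0]]' | grep -E "pos|force"; python3 -m crank '[[100,-0.01,0,0,0],[100,-0.01,0,0,0],[100,-0.01,0,0,0]]' | grep -E "pos|force"
```

```text
ee_pos: [0.5771, -0.0335, 0.0374]
wrist_force: [-22.1, 0.8, 13.8]
ee_pos: [0.5772, -0.0335, 0.0373]
wrist_force: [-29.9, -0.3, 19.7]
```

```bash
python3 -m crank '[[100,0.1,0,0,0],[100,0.4,0,0,0],[100,0.4,0,-0.4,0],[100,0.6,0,-0.8,0],[100,1,0,-1,0],[100,1,0,-1,0],[100,1,0,-1,0]]' >/dev/null&& python3 -m crank '[[0,0.7,-0.5,-1,0],[0,0.7,-1,-1,0],[0,0.7,-1,-1,0],[0,0.7,-1,-1,0],[0,0.7,-1,-1,0]]'|head -2 && python3 -m crank '[[0,0,-1,0,0],[0,0,-1,0,0],[0,0,-1,0,0],[0,0,-1,0,0]]'|head -2
python3 - <<'E'
from h import *
d=optics.capture("top");e=optics.capture("side")
crop(d,230,120,390,220,5,"a"); crop(e,320,145,420,245,5,"b")
a=cv2.imread("pics/a.png");b=cv2.imread("pics/b.png")
cv2.imwrite("pics/top9.png",a);cv2.imwrite("pics/s9.png",b)
E
```

```text
time: 14.68
ee_pos: [0.4067, -0.1305, 0.2405]
time: 15.02
ee_pos: [0.4031, -0.2297, 0.2359]
```

View pics/top9.png

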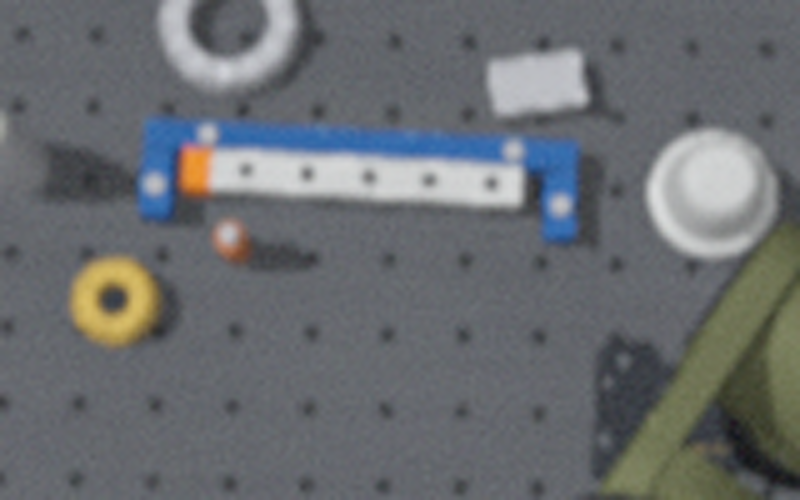

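View pics/s9.png

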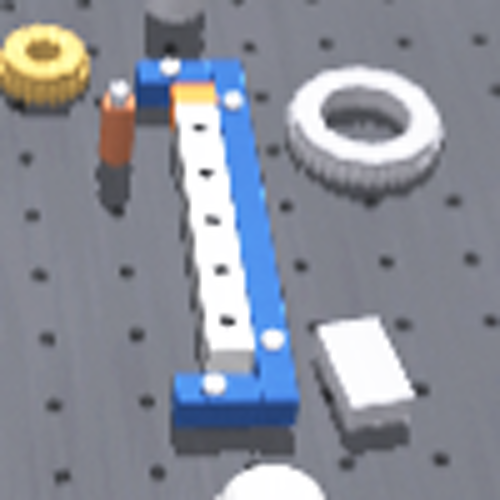

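Both views show the bar inside the bay against the fence. In the top crop its hole line runs (247,170)–(491,184), a slope of 3.3°. The fence line runs (146,117)–(578,142), also 3.3°. The other parts appear at the same pixels as before.

```bash
python3 -c "
from plant import job
print(job.sign_off())"
```

```text
the job is handed in; nothing more can be done
None
```

The bar is fully home in the bay, flat against the back fence along its full length. I handed the job in at about 15 s on the robot's clock.

- **What I did:** I only pushed the bar, never gripped or lifted it. The capped end went forward past the post's side first, then a lengthwise push slid it in behind the post. The plain end was then swung round, and both open fingers pressed the bar flat.
- **Last push:** it stopped moving at about 30 N sideways, so the bar was against the fence. About 20 N of upward force also showed on the wrist, roughly 36 N in all. That is well under the 120 N limit.
- **Final pictures:** the bar and the fence both run at 3.3° in the top view. The bar sits nearer the +y cheek, within the lengthwise play. The pinion, gear ring, gauge block and hub look unmoved, and the arm was clear of everything. The spacer and most of the ball gauge were outside my final close-ups, but no move went near them.
- **Checks that disagreed:** the side camera read two bay cheek corners and the post a few millimetres off (up to about 14 mm on one corner partly hidden by the post). I relied on the top view for the bay's position.

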